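# Index the decorating turntable to its next hole

## Robot

A 7-joint arm with a two-finger parallel gripper is mounted at the origin on the work surface; the furniture and walls round the work are solid. World frame = base frame: x ahead of the robot, y to its left, z up, the work surface at z = 0. Lengths are in m, angles in rad, forces in N, time in s.
With the tool pointing down it reaches from about 0.4 to 0.85 m from the base axis. Payload 6.9 kg.
Tool frame: the origin (TCP) lies midway between the tips of the shut fingers; the grasp point (between the pads) lies behind it (ctrl.pinch_z is the z of the grasp point in the tool frame, in m); z points along the fingers, y is the direction in which the jaws open and shut (so a half turn about z gives the same grasp; the last joint's range is limited). The gripper opens to 85 mm and grips with 20 to 120 N. Pads are 22 mm wide; open, the fingers measure 114 mm over their backs; the gripper's body (76 mm by 85 mm) begins 54 mm behind the grasp point. The pads swing forward as they close: fully open they stand 13 mm farther back than shut.
Start: joints at [1.357, 0.507, -0.238, 1.5, 0.126, 1.149, -0.155], TCP at [0.196, -0.593, 0.231] pointing down, gripper open.
Joint ranges: [-3.08, 3.08], [-0.24, 2.05], [-1.43, 1.35], [0, 2.5], [-1.52, 4.66], [0.17, 1.96], [-2.89, 2.89]. Speed limits (rad/s): [2.39, 2.39, 3.14, 3.14, 3.14, 3.14, 3.14].

## Interface

Orientations are given as a unit quaternion [w, x, y, z].
In Python, from station import ctrl, get_state, vision, ticket, models gives the robot as it stands. Calls block until the motion is done:
- ctrl.movep(position, orientation): joint-space move of the TCP to a pose.
- ctrl.movel(position, frame=None, max_speed=0.15): straight line of the TCP; frame=None keeps the orientation; max_speed is the mean speed in m/s.
- ctrl.set_joints(angles): joint-space move.
- ctrl.ungrasp() and ctrl.close_gripper(force=None): open the fingers fully, or close them until they stop; force is the grip in N (None keeps the last).
- ctrl.pause(seconds).
- ctrl.ik(position, orientation): joint angles nearest the present ones, or None.
- get_state(): the state.
- vision.grab_frame(name): name is "side" or "top"; returns (picture, depth): 480x640x3 uint8, blue, green, red; 480x640 float32, m along the optical axis (not along the pixel's ray), 0 where there is no reading.
- vision.camera_info(name): a dict with "mtx" (3x3 intrinsics, pixels), "R" (3x3) and "t" (3): a world point X has camera coordinates R X + t. Camera axes: x right, y down, z forward; pixel columns grow to the right and rows downward; lengths in m; the calibration is good to about 2 mm. A picture is of the moment at which its call begins. camera_info takes no time and is no camera call.
A pose or a line that the arm cannot do raises ctrl.Unreachable and nothing moves.
- ticket.close_job(): hands the job in, once; it reports no verdict.
Trained networks look in the newest picture that a camera, given by its name, has taken for a name from the list of things; names that differ only in an ending like _2 or _b are one class to them, and where a whole thing is asked for, a point or a joint stands for the part that bears it (a point fixed in the world has none). Each returns a list of dicts, best first, with "p" (0 to 1); they miss things now and then, are a little off and sometimes report something else, mostly with a low value. They report only what shows in the picture. A call takes as long as a camera call.
- models.recognise(camera, target): "point" ([column, row] in pixels, amid what is visible of it).
- models.masks_of(camera, target): "mask" (480x640 bool, what is visible of it) and "point" ([column, row] in pixels, amid what is visible of it).
The state is a dict: "time": time; "qpos": joint angles; "qd": joint speeds; "tau": joint torques, N m; "tcp_pos": TCP position; "eef_rot": TCP orientation; "contact_force": force on the tool from outside, world axes, zero at the start; "wrist_torque": the same for the moment, N m; "width": finger opening in m.
Only numpy, scipy, OpenCV 4.12 (cv2) and the standard library are available. Lean on these libraries where they do the work, as an engineer would, in place of code of your own. Each camera call takes 0.05 s, during which the arm holds its last target. There are 200 camera calls.

## Task

Turn the decorating turntable on to its next hole for the following piping: pull the black spring knob up, swing it clockwise (seen from above), and let its pin snap fully into the very next hole, not the one after. The holes were re-spaced by the last baker, so feel for where the pin drops in. Keep the cake on the turntable where it stands and do not disturb the things round about, then let go.

Things in the scene. Friction and masses are not known exactly. Their poses are not given: they have to be found in the camera images.
- stand: Round white stand of the decorating turntable, 276 mm across, fixed to the worktop. Origin: centre of its underside, on the vertical turning axis. Its -x axis points to the start hole. On it lie drilled metal plates (radius 100 to 130 mm, tops 24 to 27 mm above the worktop). The 8 mm round-tipped pin slides easily on them; holes leave it 1.5 mm play each way along the circle.
- turn_axis (a point): Point on the vertical turning axis, level with the top of the steel deck (40 mm above the worktop). The deck is a disc 176 mm across; a tongue on its rim carries the spring plunger 115 mm from the axis.
- deck_centre (a point): Centre of the top of the steel deck, on the turning axis (40 mm above the worktop); turns with the deck.
- knob_top (a point): Centre of the top of the black plunger knob, an upright cylinder 26 mm across and 24 mm high (down from this point), spinning freely on its pin, so the hand need not turn with it. Under it: a thin neck, then a steel bush 21 mm across with its top 34 mm below this point. With the pin fully in, this point is 82 mm above the worktop; it rises and falls with the pin.
- plunger (a joint): Height of the spring plunger in m: 0 = pin fully down in a hole, 0.014 = pulled up to its stop; the spring pushes down with 6 N at 0, 9.5 N at 0.014. The pin leaves the start hole at 0.010. Let go between holes it rides on the plate: at 0.010 on the start plate (to 22 degrees clockwise), at 0.007 on the lower sector plate beyond, and falls into a hole by itself as it is moved over it.
- turntable (a joint): Angle of the turntable in rad, 0 at the start hole, growing clockwise seen from above; it turns with light friction from -0.2 to 1.35. The next hole lies somewhere from 0.52 to 0.81 (30 to 46 degrees) and differs each time; the hole after it lies 0.42 (24 degrees) farther on. There are no other holes.
- cake: Custard cake in an oval foil cup, 59 x 105 x 28 mm, standing loose near the middle of the deck. Origin: centre of its underside.
- sugar_shaker: Bystander: steel sugar shaker, 68 mm across, 106 mm high, to the right. Origin: centre of its underside.
- measuring_cup: Bystander: metal measuring cup with a handle, 72 x 99 x 57 mm, to the left. Origin: centre of its underside.
- jam_jar: Bystander: jar with a white lid, 76 mm across, 92 mm high, at the far left. Origin: centre of its underside.

How it is judged:
On the way, in this order (a step that is already met when the one before it is completed fails the run):
1. the plunger is pulled up clear of the start hole (value of joint plunger above 0.009 m), for 0.05 s.
2. the pin is fully down in the next hole (value of joint plunger below 0.002 m and value of joint turntable between 0.47 and 0.86 rad), for 0.2 s.
At the end, for the whole second after the job is handed in: The pin is fully down (plunger below 2 mm) in the next hole clockwise of the start hole (turntable between 0.47 and 0.86 rad, where there is only that hole), the turntable at rest, and the cake upright on the deck, its centre within 30 mm of the deck's (all of step 2 and velocity of joint turntable between -0.05 and 0.05 rad/s and distance between cake and deck_centre below 0.03 m and angle between cake's own z axis and vertical below 0.15 rad); the robot touches nothing.
It fails at once if the cake slides more than 30 mm off the deck's centre or tips (distance between cake and deck_centre above 0.03 m or angle between cake's own z axis and vertical above 0.25 rad).
It fails at once if a bystander (shaker, measuring cup, jam jar) is moved more than 20 mm (distance of any of sugar_shaker, measuring_cup, jam_jar from where it was at the start of the episode above 0.02 m).
It also fails if it takes over 42 s, if anything falls off the work surface, if the arm or the gripper's body presses on something with over 40 N, if the wrist force passes 120 N, or if a joint passes its speed limit or range.

## Working session

There is one attempt and no reset: what is moved stays moved. The work goes in short steps, each a Python script; the robot and the scene stay as the last script left them, time stands still between calls to the robot, and variables do not carry over. Pictures are saved under pics/ and viewed, about 8 in all and at most 12, crops included, and the job is handed in when it is done.

```bash
ls; mkdir -p pics; python3 - <<'E'
from station import ctrl,get_state,vision,models
import cv2,numpy as np
s=get_state();print(s['time'],s['tcp_pos'],s['eef_rot'],s['width'],ctrl.pinch_z)
ims=[]
for c in('side','top'):
    im,d=vision.grab_frame(c);np.savez(f'{c}.npz',im=im,d=d);ims.append(im)
    k=vision.camera_info(c);print(c,k['mtx'].tolist(),(-k['R'].T@k['t']).round(3),k['R'].round(3).tolist())
    for n in('knob_top','cake','stand','deck_centre','sugar_shaker','measuring_cup','jam_jar'):
        for r in models.recognise(c,n)[:2]:
            u,v=map(int,r['point']);z=d[v,u];K=k['mtx']
            X=k['R'].T@(np.array([(u-K[0,2])/K[0,0]*z,(v-K[1,2])/K[1,1]*z,z])-k['t'])
            print(c,n,round(r['p'],2),u,v,X.round(3))
    cv2.imwrite(f'pics/{c}0.png',im)
E
```

```text
pics
0.0 [ 0.19626419 -0.59284127  0.23043013] [-8.88027110e-04  9.87241477e-01  1.59227691e-01 -1.40849906e-04] 0.08568073635308553 -0.0187
side [[508.4721190094576, 0.0, 317.78342835085766], [0.0, 508.4721190094576, 244.44391509861313], [0.0, 0.0, 1.0]] [ 0.338 -0.741  0.792] [[0.972, -0.233, -0.001], [-0.157, -0.649, -0.744], [0.173, 0.724, -0.668]]
side knob_top 0.54 283 248 [0.449 0.032 0.084]
side cake 0.81 332 244 [0.556 0.041 0.065]
side stand 0.75 377 352 [ 0.551 -0.27   0.097]
side stand 0.74 340 273 [ 0.557 -0.025  0.041]
side deck_centre 0.91 334 258 [0.551 0.004 0.059]
side sugar_shaker 0.84 379 352 [ 0.554 -0.272  0.098]
side sugar_shaker 0.38 334 246 [0.56  0.036 0.063]
side measuring_cup 0.82 235 199 [0.374 0.272 0.049]
side jam_jar 0.56 353 173 [0.673 0.279 0.073]
top [[440.93107957490884, 0.0, 318.74034195459154], [0.0, 440.93107957490884, 245.43081956748026], [0.0, 0.0, 1.0]] [0.426 0.056 1.053] [[0.001, -0.999, 0.037], [-0.994, -0.005, -0.107], [0.107, -0.037, -0.994]]
top knob_top 0.44 313 240 [0.545 0.032 0.066]
top cake 0.65 306 234 [0.558 0.048 0.068]
top cake 0.5 321 243 [0.541 0.014 0.045]
top stand 0.63 319 242 [0.54  0.019 0.068]
top deck_centre 0.93 318 243 [0.541 0.02  0.044]
top deck_centre 0.42 188 181 [0.67  0.308 0.094]
top sugar_shaker 0.68 435 233 [ 0.557 -0.233  0.109]
top measuring_cup 0.68 195 317 [0.37  0.306 0.002]
top jam_jar 0.55 188 178 [0.677 0.309 0.094]
```

View pics/top0.png

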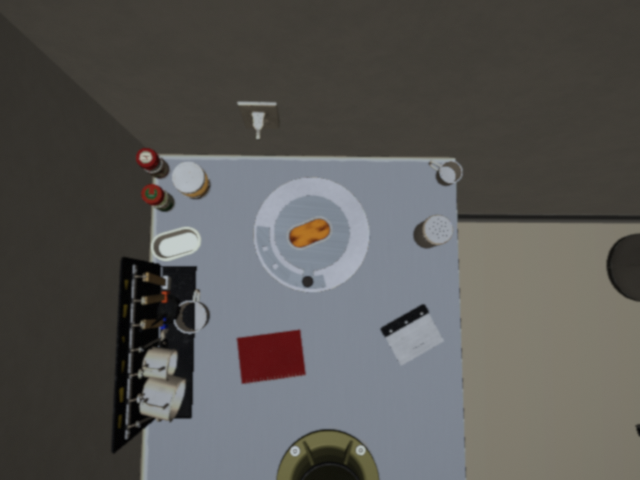

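View pics/side0.png

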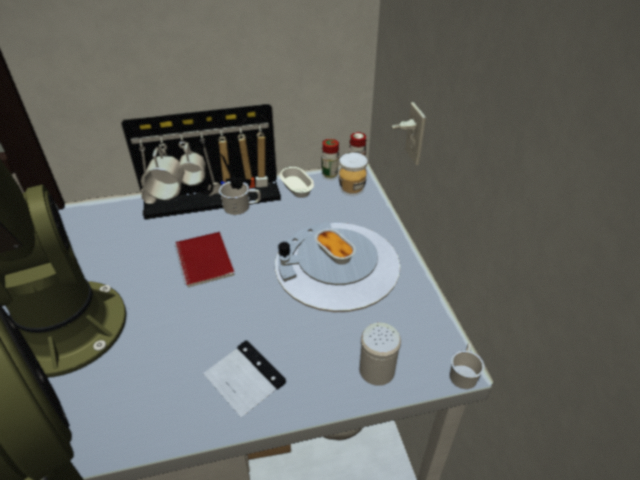

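The top view shows the knob at (308,281), the cake at (310,233) and the stand centred near (312,235). Two marks at about (276,266) and (265,247) look like the holes. Next I'll fit the stand and knob from depth and make a crop.

```bash
cat > h.py <<'E'
import numpy as np
from station import vision
def cloud(c,d):
    k=vision.camera_info(c);K=k['mtx'];v,u=np.indices(d.shape)
    P=np.stack([(u-K[0,2])/K[0,0]*d,(v-K[1,2])/K[1,1]*d,d],-1)
    return (P-k['t'])@k['R']
def proj(c,X):
    k=vision.camera_info(c);p=(k['R']@np.asarray(X)+k['t']);p=k['mtx']@p;return p[:2]/p[2]
E
python3 - <<'E'
import numpy as np,cv2
from h import *
for c in('top','side'):
    f=np.load(c+'.npz');X=cloud(c,f['d']);im=f['im'];ok=f['d']>0
    x,y,z=X[...,0],X[...,1],X[...,2]
    dark=im.max(2)<70
    m=ok&(np.hypot(x-.44,y-.04)<.06)&dark&(z>.06)&(z<.1)
    print(c,'knob n',m.sum(),X[m].mean(0).round(4),np.percentile(z[m],[10,50,90]).round(4))
    m2=m&(z>np.percentile(z[m],90)-.005);print(' top',m2.sum(),X[m2].mean(0).round(4),x[m2].min(),x[m2].max(),y[m2].min(),y[m2].max())
    s=ok&(np.hypot(x-.55,y-.04)<.17)&(z>.010)&(z<.034)
    print(' z table',np.median(z[ok&(np.hypot(x-.45,y+.15)<.03)]).round(4))
    hull=cv2.convexHull(X[s][:,:2].astype(np.float32));(cx,cy),r=cv2.minEnclosingCircle(hull)
    el=cv2.fitEllipse(hull);print(' stand',cx,cy,r,el)
    q=ok&(np.hypot(x-cx,y-cy)<.08)&(abs(z-.04)<.004);print(' deck z',np.median(z[q]))
    q=ok&(np.hypot(x-cx,y-cy)<.1)&(z>.052)&(im[...,0]<90)&(im[...,2]>120);print(' cake',X[q].mean(0))
f=np.load('top.npz')['im'][170:300,245:380];cv2.imwrite('pics/crop.png',cv2.resize(f,None,fx=4.5,fy=4.5,interpolation=3))
E
```

```text
top knob n 80 [0.4517 0.0451 0.0835] [0.0812 0.0833 0.0863]
 top 71 [0.4515 0.0448 0.0839] 0.4413156839336025 0.46102564412854763 0.0348259049569343 0.054588644059780984
 z table 0.002
 stand 0.5670890212059021 0.03643452748656273 0.13817331194877625 ((0.5664457678794861, 0.03583619371056557), (0.27334511280059814, 0.27413585782051086), 85.7754898071289)
 deck z 0.04153465726886562
 cake [0.56245549 0.0405058  0.06498003]
side knob n 125 [0.4513 0.0382 0.0759] [0.0663 0.079  0.0824]
 top 68 [0.4513 0.041  0.0811] 0.44154693280860596 0.4616885182033411 0.030409155794278515 0.054573091515907446
 z table -0.0005
 stand 0.5671618580818176 0.03521820530295372 0.14024582505226135 ((0.566446840763092, 0.03329646587371826), (0.2717593014240265, 0.2751527726650238), 138.00144958496094)
 deck z 0.039857765043067414
 cake [0.5629528  0.04183179 0.063302  ]
```

View pics/crop.png

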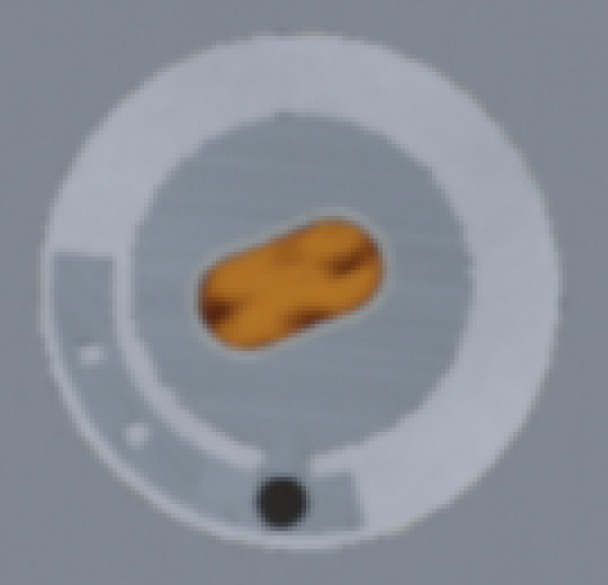

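The crop shows the knob at (282,500) and two holes in the lower plate at (138,435) and (92,354). I'll turn those into angles and check IK along the path.

```bash
cat >> h.py <<'E'
C=np.array([.5662,.0345]);R0=.115;phi0=np.arctan2(.043-C[1],.4515-C[0])%(2*np.pi)
def pose(th,z,off=0):
    "TCP over the knob at turntable angle th, jaws tangential, shifted off m clockwise"
    p=phi0-th;a=(p-np.pi)/2
    xy=C+R0*np.array([np.cos(p),np.sin(p)])+off*np.array([np.sin(p),-np.cos(p)])
    return [*xy,z],[0,np.cos(a),np.sin(a),0]
E
python3 - <<'E'
from h import *
from station import ctrl,get_state
k=vision.camera_info('top')
for u,v in((138,435),(92,354)):
    u=245+(u+.5)/4.5-.5;v=170+(v+.5)/4.5-.5
    r=k['R'].T@np.linalg.solve(k['mtx'],[u,v,1]);o=-k['R'].T@k['t']
    X=o+r*(.022-o[2])/r[2]-[*C,0];print(X.round(4),np.hypot(*X[:2]),phi0-np.arctan2(X[1],X[0])%(2*np.pi))
print(phi0,get_state()['time'])
for th,z,o in((0,.15,0),(0,.05,0),(.4,.06,0),(.5,.05,.03),(.85,.05,.03),(.7,.15,0)):
    q=ctrl.ik(*pose(th,z,o));print(th,None if q is None else np.round(q,2))
E
```

```text
[-0.0783  0.0847  0.022 ] 0.11535091387684693 0.7509723408870408
[-0.0362  0.1091  0.022 ] 0.11492692193784755 1.176229926354774
3.0676215018626904 0.8
0 [ 0.3   0.39 -0.62  2.05  0.31  0.8  -2.14]
0 [ 0.08  0.52 -0.32  2.16  0.33  0.51 -2.14]
0.4 [-0.05  0.51 -0.27  2.11  0.25  0.55 -2.55]
0.5 [-0.13  0.56 -0.24  2.04  0.23  0.56 -2.68]
0.85 [-0.67  0.66  0.55  1.95 -0.54  0.68 -2.27]
0.7 [-0.67  0.45  0.56  1.95 -0.32  0.82 -2.28]
```

The two holes come out at 0.751 and 1.176 rad. Their spacing is 0.425 and their radius 0.115, as stated. I'll flip the tool half a turn to keep joint 7 away from its limit, then grasp.

```bash
sed -i 's/a=(p-np.pi)\/2/a=p\/2/' h.py; python3 - <<'E'
from h import *
from station import ctrl,get_state
def S(n):
    s=get_state();print(n,round(s['time'],2),s['tcp_pos'].round(4),s['contact_force'].round(1),round(s['width'],4),s['qpos'].round(2))
for th,z,o in((0,.05,0),(.4,.06,0),(.85,.05,.03)):
    q=ctrl.ik(*pose(th,z,o));print(th,None if q is None else np.round(q,2))
p,q=pose(0,.15);ctrl.movep(p,q);S('above')
ctrl.movel(pose(0,.05)[0],max_speed=.1);S('down')
import cv2
im,d=vision.grab_frame('side');u,v=map(int,proj('side',[.45,.043,.08]))
cv2.imwrite('pics/g.png',cv2.resize(im[v-70:v+70,u-90:u+90],None,fx=4,fy=4))
E
```

```text
0 [ 0.35  0.59 -0.74  2.16  0.69  0.64  0.62]
0.4 [ 0.2   0.57 -0.65  2.11  0.57  0.64  0.26]
0.85 [ 0.1   0.67 -0.66  1.94  0.59  0.74 -0.26]
above 3.25 [0.4518 0.0421 0.1499] [ 0.5  0.4 -0. ] 0.0855 [ 0.61  0.53 -1.12  2.04  0.6   0.94  0.66]
down 4.4 [0.4518 0.0432 0.0504] [ 0.3  0.4 -0. ] 0.086 [ 0.47  0.66 -0.94  2.16  0.83  0.74  0.46]
```

View pics/g.png

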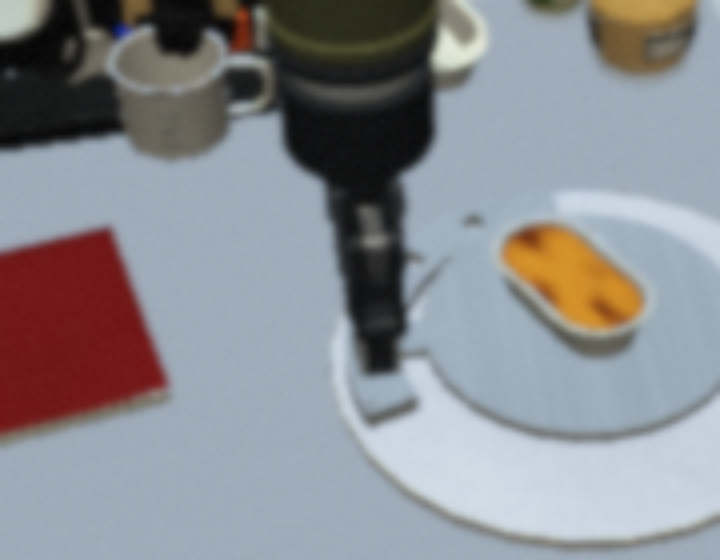

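The gripper stands over the plunger and the near finger, at (380,350) in the crop, hides the knob. The cake is well clear. Closing and lifting next.

```bash
python3 - <<'E'
from h import *
from station import ctrl,get_state
def S(n):
    s=get_state();print(n,round(s['time'],2),s['tcp_pos'].round(4),s['contact_force'].round(1),round(s['width'],4));return s
ctrl.close_gripper(70);s=S('closed');p=s['tcp_pos']
if .02<s['width']<.03:
    ctrl.movel([p[0],p[1],p[2]+.0125],max_speed=.03);S('lift')
    ctrl.pause(.1);s=S('lift')
E
```

```text
closed 5.04 [0.4522 0.0449 0.0507] [-1.6  4.8  5.1] 0.0242
lift 5.63 [0.4519 0.0443 0.0629] [ 0.8  0.1 -9.8] 0.0237
lift 5.73 [0.4519 0.0443 0.0629] [ 0.2 -0.6 -9.5] 0.0238
```

The downward force of 9.5 N fits the spring at 12 to 14 mm. Next I'll swing to about 0.62, short of the hole at 0.75.

```bash
python3 - <<'E'
from h import *
from station import ctrl,get_state
z=get_state()['tcp_pos'][2]
for th in (.05,.12,.22,.32,.42,.52,.62):
    p,q=pose(th,z);ctrl.movel(p,q,max_speed=.04)
    s=get_state();f=s['contact_force'];r=s['tcp_pos'][:2]-C
    print(th,round(s['time'],2),s['tcp_pos'].round(4),np.hypot(*r).round(4),f.round(1),round(s['width'],4))
    if np.hypot(*f[:2])>20: print('STOP');break
E
```

```text
0.05 5.98 [0.4522 0.0488 0.0629] 0.1149 [ 1.3  0.6 -9.2] 0.0238
0.12 6.33 [0.4532 0.0567 0.0629] 0.1151 [ 1.6  0.3 -9.8] 0.0233
0.22 6.77 [0.4558 0.0677 0.0628] 0.1153 [ 0.2  1.  -9.2] 0.0239
0.32 7.2 [0.4596 0.0786 0.0628] 0.1153 [ -1.4   1.5 -10.1] 0.0237
0.42 7.63 [0.4645 0.0891 0.0628] 0.1154 [-2.2  1.4 -9.3] 0.0238
0.52 8.07 [0.4704 0.099  0.0628] 0.1155 [-3.4  3.1 -8.8] 0.0238
0.62 8.5 [0.4773 0.1085 0.0628] 0.1157 [-4.9  3.6 -9.3] 0.0239
```

```bash
python3 - <<'E'
from h import *
from station import ctrl,get_state
def S(n):
    s=get_state();p=s['tcp_pos'];t=np.array([np.sin(phi0-th),-np.cos(phi0-th)]);ft=s['contact_force'][:2]@t
    print(n,round(s['time'],2),p.round(4),s['contact_force'].round(1),'ft',ft.round(1));return ft
th=.62
ctrl.movel(pose(th,.058)[0],max_speed=.03);S('low')
ctrl.ungrasp();S('open')
ctrl.movel(pose(th,.048)[0],max_speed=.05);S('down')
b=S('start')
ctrl.movel(pose(th,.048,.026)[0],max_speed=.05);S('near')
while th<.83:
    th+=.01
    p,q=pose(th,.048,.026);ctrl.movel(p,q,max_speed=.02);f=S(round(th,2))
    if abs(f-b)>7: print('BLOCKED');break
im,d=vision.grab_frame('top');np.savez('t2.npz',im=im,d=d)
E
```

```text
low 8.82 [0.4773 0.1084 0.0579] [-4.1  4.1 -7.8] ft 0.5
open 9.44 [0.4779 0.108  0.0581] [-0.1 -0.  -0.2] ft -0.1
down 9.79 [0.4774 0.108  0.0475] [ 0.6 -0.  -0.7] ft 0.3
start 9.79 [0.4774 0.108  0.0475] [ 0.6 -0.  -0.7] ft 0.3
near 10.46 [0.4943 0.128  0.0479] [-0.3  0.3 -0.8] ft 0.0
0.63 10.71 [0.4953 0.1286 0.048 ] [-0.4 -0.2  0.3] ft -0.4
0.64 10.96 [0.4964 0.1295 0.048 ] [ 0.8 -0.3 -0. ] ft 0.3
0.65 11.21 [0.4973 0.1302 0.048 ] [-0.1  0.5 -0.1] ft 0.3
0.66 11.46 [0.4982 0.1308 0.048 ] [ 0.1 -0.5  0.1] ft -0.3
0.67 11.71 [0.4993 0.1316 0.048 ] [ 0.2 -0.3 -0.8] ft -0.1
0.68 11.96 [0.5003 0.1324 0.048 ] [-0.5 -0.3  0.4] ft -0.6
0.69 12.21 [0.5013 0.133  0.048 ] [-0.3 -0.5  0.3] ft -0.6
0.7 12.46 [0.5023 0.1337 0.048 ] [-0.5 -0.2 -1. ] ft -0.5
0.71 12.71 [0.5033 0.1343 0.048 ] [ 0.  -0.5  0.4] ft -0.3
0.72 12.96 [0.5043 0.1349 0.048 ] [-0.4 -1.2  0.3] ft -1.1
0.73 13.21 [0.5053 0.1355 0.048 ] [-0.  -0.1  0.2] ft -0.1
0.74 13.46 [0.5063 0.1361 0.048 ] [-0.3 -1.1 -0.6] ft -1.0
0.75 13.71 [0.5075 0.1369 0.0481] [ 0.4  0.1 -0.3] ft 0.4
0.76 13.96 [0.5084 0.1373 0.0481] [ 0.3 -0.3  0.5] ft 0.0
0.77 14.21 [0.5093 0.1378 0.048 ] [-0.2 -0.4  0. ] ft -0.4
0.78 14.46 [0.5103 0.1383 0.048 ] [-0.6 -0.1 -0.2] ft -0.5
0.79 14.71 [0.5113 0.1389 0.048 ] [0.  0.1 0.6] ft 0.1
0.8 14.96 [0.5124 0.1395 0.048 ] [-0.6  0.1  0.1] ft -0.4
0.81 15.21 [0.5134 0.14   0.048 ] [-0.3 -0.6  0.4] ft -0.7
0.82 15.46 [0.5145 0.1405 0.048 ] [-0.3 -0.9 -0.5] ft -0.8
0.83 15.71 [0.5152 0.1407 0.0479] [-0.1 -1.7  0.8] ft -1.2
```

No block was felt, so I'll look before going on.

```bash
python3 - <<'E'
from h import *
import cv2
im2,d2=vision.grab_frame('side');np.savez('s2.npz',im=im2,d=d2)
for c,f in(('top','t2'),('side','s2')):
    f=np.load(f+'.npz');im=f['im'];X=cloud(c,f['d'])
    for th in(.62,.75,.8): print(c,th,proj(c,[*pose(th,.085)[0]]).round(0))
a=np.load('t2.npz')['im'][170:300,235:365];b=im2[195:325,255:385]
cv2.imwrite('pics/c2.png',cv2.resize(np.hstack([a,b]),None,fx=3,fy=3,interpolation=3))
E
```

```text
top 0.62 [279. 269.]
top 0.75 [274. 264.]
top 0.8 [272. 263.]
side 0.62 [290. 223.]
side 0.75 [293. 219.]
side 0.8 [295. 218.]
```

View pics/c2.png

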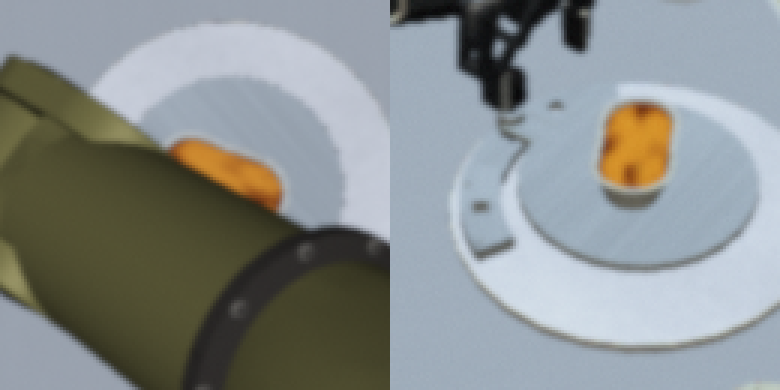

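The side crop shows the start hole exposed at (482,207), another hole free at (557,104), and the finger hiding the knob at about (508,95). I'll measure the deck angle from the cake's rotation and from projections.

```bash
python3 - <<'E'
from h import *
import cv2
A=[]
for n in('side','s2'):
    f=np.load(n+'.npz');im=f['im'].astype(int);X=cloud('side',f['d'])
    q=(f['d']>0)&(np.hypot(X[...,0]-C[0],X[...,1]-C[1])<.085)&(im[...,2]-im[...,0]>60)
    Y=X[q];m=Y.mean(0);w,V=np.linalg.eigh(np.cov(Y[:,:2].T));A.append(np.degrees(np.arctan2(V[1,1],V[0,1])));print(n,q.sum(),m.round(4),w,A[-1])
print('rot rad',np.radians(A[0]-A[1])%np.pi)
for th in(0,.751,1.176): print('hole',th,proj('side',pose(th,.025)[0]))
for th in(.6,.65,.7,.75,.8): 
    print('tongue/bush',th,proj('side',pose(th,.045)[0]).round(0))
E
```

```text
side 538 [0.5627 0.0412 0.0633] [0.00015323 0.00059593] 113.11770637811676
s2 545 [0.5675 0.0432 0.0632] [0.00016549 0.00057119] 68.95668255802681
rot rad 0.7707552667122136
hole 0 [284.56325954 264.76754374]
hole 0.751 [294.1593727 239.5777327]
hole 1.176 [309.6050948  230.01009051]
tongue/bush 0.6 [290. 237.]
tongue/bush 0.65 [291. 236.]
tongue/bush 0.7 [292. 234.]
tongue/bush 0.75 [294. 233.]
tongue/bush 0.8 [295. 232.]
```

The rotation is 0.77 ± 0.03, so the pin is either in the hole or just past it. A small further push will tell: a block means it is seated.

```bash
python3 - <<'E'
from h import *
from station import ctrl,get_state
th=.83
for th in(.84,.85,.86):
    p,q=pose(th,.048,.026);ctrl.movel(p,q,max_speed=.02);s=get_state()
    t=np.array([np.sin(phi0-th),-np.cos(phi0-th)]);f=s['contact_force'];print(th,round(s['time'],2),s['tcp_pos'].round(4),np.subtract(p,s['tcp_pos']).round(4),f.round(1),'ft',(f[:2]@t).round(1))
    if abs(f[:2]@t)>6: print('BLOCKED');break
E
```

```text
0.84 16.06 [0.5159 0.1408 0.0479] [0.0007 0.0007 0.0001] [-2.8 -2.7  2.5] ft -3.8
0.85 16.31 [0.5164 0.1408 0.0478] [0.0013 0.0012 0.0002] [-5.4 -4.1  5.3] ft -6.8
BLOCKED
```

It is blocked, with the force rising to 6.8 N. I'll back the pad off the knob to mid-gap, lift straight up, move the arm aside and check the knob's height.

```bash
python3 - <<'E'
from h import *
from station import ctrl,get_state
import cv2
p,q=pose(.77,.048,0);ctrl.movel(p,q,max_speed=.05);s=get_state();print(s['time'],s['contact_force'].round(1))
ctrl.movel([p[0],p[1],.22],max_speed=.15)
ctrl.set_joints([1.357, 0.507, -0.238, 1.5, 0.126, 1.149, -0.155])
s=get_state();print(s['time'],s['tcp_pos'].round(3),s['contact_force'].round(1))
for c in('top','side'):
    im,d=vision.grab_frame(c);np.savez(c+'3.npz',im=im,d=d);X=cloud(c,d);x,y,z=np.moveaxis(X,-1,0)
    m=(d>0)&(abs(np.hypot(x-C[0],y-C[1])-.115)<.03)&(im.max(2)<70)&(z>.06)&(z<.11)
    m2=m&(z>np.percentile(z[m],90)-.005) if c=='side' else m
    k=X[m2].mean(0);print(c,m.sum(),k.round(4),np.percentile(z[m],[50,90]).round(4),'th',phi0-np.arctan2(k[1]-C[1],k[0]-C[0]))
    i=im.astype(int);h=(d>0)&(np.hypot(x-C[0],y-C[1])<.085)&(i[...,2]-i[...,0]>60);print('cake',X[h].mean(0).round(4))
a=np.load('top3.npz')['im'][170:300,235:365];b=im[195:325,255:385]
cv2.imwrite('pics/c3.png',cv2.resize(np.hstack([a,b]),None,fx=3,fy=3,interpolation=3))
E
```

```text
17.1583 [ 0.7  0.  -0.5]
21.1833 [ 0.198 -0.593  0.232] [ 1.1 -0.1  0.6]
top 85 [0.4899 0.1205 0.0832] [0.0835 0.0853] th 0.7711579242780662
cake [0.5671 0.0427 0.0651]
side 108 [0.4898 0.1166 0.0815] [0.0785 0.0826] th 0.7473051007229943
cake [0.5675 0.0432 0.0633]
```

View pics/c3.png

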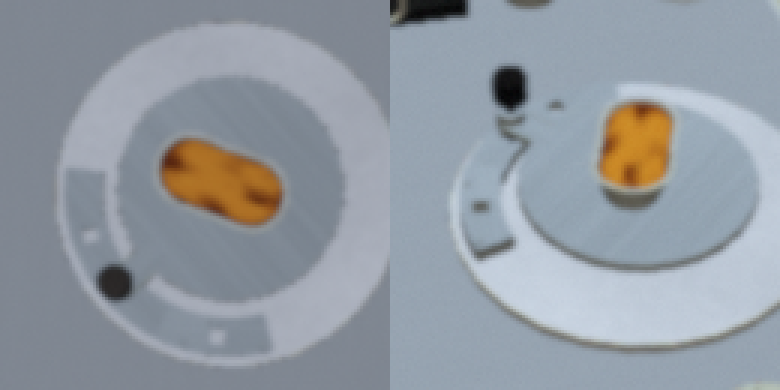

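The knob sits at (115,282), between the start hole at (217,336) and the far hole at (90,236). Its height matches the seated start: 83.5 vs 83.3 mm from the top camera, 82.6 vs 82.4 mm from the side. I'll check the bystanders in the saved frames and hand in.

```bash
python3 - <<'E'
from h import *
from station import ticket,get_state
a=np.load('top.npz')['im'].astype(int);b=np.load('top3.npz')['im'].astype(int);D=abs(a-b).max(2)
for n,u,v in(('shaker',435,233),('cup',192,317),('jar',190,180)): print(n,(D[v-22:v+22,u-22:u+22]>40).sum())
s=get_state();print(s['time'],s['contact_force'].round(1))
ticket.close_job()
E
```

```text
shaker 0
cup 0
jar 0
21.2833 [-0.5 -0.6 -0.1]
the job is handed in; nothing more can be done
```

The turntable is on its next hole and the job is handed in, at 21.3 s of the 42 s allowed. I gripped the knob, pulled the pin up about 12 mm and swung it clockwise to about 0.62 rad. There I let go and nudged the knob on with an open finger until the pin dropped in and blocked further turning at about 7 N. Then I backed off and moved the arm clear.

Last checks:
- **Pin:** the knob's height matches its seated height at the start to within 0.2 mm in both cameras, so the pin is fully down.
- **Angle:** the turntable is at 0.75 to 0.77 rad; the two cameras differ by 0.02. The next hole was seen at 0.75 and the one after at 1.18 is free.
- **Cake:** it appears upright in both pictures, about 9 mm off the deck's centre.
- **Bystanders:** the top pictures show no change around the shaker, measuring cup or jar.
- **Robot:** it touches nothing.

The push force showed no sign of the drop itself. Until the block at the end, nothing told me the pin was in, so I stopped to look once on the way.

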